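# Free the repaired converter from the holding vise and set it in the test dock

## Robot

A 7-joint arm with a two-finger parallel gripper is mounted at the origin on the work surface. World frame = base frame: x ahead of the robot, y to its left, z up, the work surface at z = 0. Lengths are in m, angles in rad, forces in N, time in s.
With the tool pointing down it reaches from about 0.4 to 0.9 m from the base axis. Payload 5.6 kg.
Tool frame: the origin (TCP) lies midway between the tips of the shut fingers; the grasp point (between the pads) lies 19 mm behind it; z points along the fingers, y is the line along which they close (so a half turn about z gives the same grasp; the last joint's range is limited). The gripper opens to 92 mm and grips with 3 to 60 N. Pads are 20 mm wide; open, the fingers measure 128 mm over their backs; the gripper's body (75 mm by 189 mm) begins 69 mm behind the grasp point.
Start: joints at [1.071, 0.468, -0.012, 1.603, 0.006, 1.071, -0.056], TCP at [0.287, -0.583, 0.215] pointing down, gripper open.
Joint ranges: [-2.53, 2.53], [-0.31, 2.02], [-1.57, 1.55], [0.28, 2.44], [-1.29, 4.43], [0.15, 1.84], [-2.92, 2.92]. Speed limits (rad/s): [2.57, 2.57, 3.14, 3.14, 3.14, 3.14, 3.14].

## Interface

Orientations are given as a 3x3 rotation matrix whose columns are the frame's x, y, z axes.
In Python, from station import env gives the robot as it stands. Calls block until the motion is done:
- env.reach(position, orientation): joint-space move of the TCP to a pose.
- env.movel(position, frame=None, rate=0.15): straight line of the TCP; frame=None keeps the orientation; rate is the mean speed in m/s.
- env.goto_joints(angles): joint-space move.
- env.release() and env.grasp(squeeze=None): open the fingers fully, or close them until they stop; squeeze is the grip in N (None keeps the last).
- env.pause(seconds).
- env.inverse_kinematics(position, orientation): joint angles nearest the present ones, or None.
- env.read_camera(name): name is "side" or "top" or "wrist"; returns (picture, depth): 400x640x3 uint8, red, green, blue; 400x640 float32, m along the optical axis (not along the pixel's ray), 0 where there is no reading.
- env.camera_info(name): a dict with "intrinsics" (3x3 intrinsics, pixels), "dist_coeffs" ([k1, k2, p1, p2, k3] as OpenCV has them; the pictures are not rectified), "eye" and "rotation" of the camera in the world; the wrist camera has in their place "T_tool_cam" (4x4, takes a point from camera to tool coordinates, whose origin is the TCP and whose axes are the flange's). Camera axes: x right, y up, looking along -z (the intrinsics and any distortion apply to the point x, -y, -z); pixel columns grow to the right and rows downward; lengths in m; the calibration is good to about 2 mm. A picture is of the moment at which its call begins: read the wrist's pose just before it. camera_info takes no time and is no camera call.
A pose or a line that the arm cannot do raises env.PlanningError and nothing moves.
- env.finish_job(): hands the job in; it is judged then, once.
Readings, each from a call of its own:
- env.read_t(): time.
- env.read_joint_positions(): joint angles.
- env.read_joint_velocities(): joint speeds.
- env.read_tau(): joint torques, N m.
- env.read_ee_pos(): TCP position.
- env.read_tcp_rot(): TCP orientation.
- env.read_wrist_force(): force on the tool from outside, world axes, zero at the start.
- env.read_moment(): the same for the moment, N m.
- env.read_gripper_width(): finger opening in m.
- env.read_grasp_force(): force on a finger pad.
Only numpy, scipy, OpenCV 4.12 (cv2) and the standard library are available. Lean on these libraries where they do the work, as an engineer would, in place of code of your own. Each camera call takes 0.05 s, during which the arm holds its last target. There are 200 camera calls.

## Task

Slide the vise's jaw fully open and leave it open, then take the repaired converter module out and stand it upright on the blue mat. Let go of it there, take it again by its two ends, and set it down fully home between the cheeks of the test dock, upright, not dropped. Do not tip the module over, and leave the other things on the bench where they are.

Things in the scene. Friction and masses are not known exactly. Their poses are not given: they have to be found in the camera images.
- vise: Steel holding vise fixed to the table. Origin: underside of its foot, below the middle of the clamped module. x is the slide axis: fixed jaw on the +x side, sliding jaw on the -x side; z up. Foot 235 x 90 x 15 mm (x -165 to 70); its flat top (z 15) carries the module. Each jaw is an upright plate 18 mm thick in x, 50 mm wide in y, up to z 105; the fixed jaw's face is at x 32.5.
- fixed_lip (a point): Inner edge of the fixed jaw's lip, at its underside (vise x 24, z 97 mm). Both jaws have such a lip, z 97 to 105, overhanging the module's top by 8 mm. So with the jaw open the module still cannot go straight up: first slide it along the vise's -x, about 16 mm, clear of the fixed lip and short of the sliding one, then lift.
- jaw (a joint): Opening of the sliding jaw in m: 0 shut on the module (starts 0 to 0.003), 0.032 fully open at its stop. It moves along the vise's -x, takes about 7 N, needs no other release and stays where it is left. Its face is at vise x = -32.5 mm minus the opening, its lip reaches to x = -24 mm minus the opening.
- jaw_grip (a point): Point to pinch on the sliding jaw's upright aluminium pull plate: 113 mm above the table, 17 mm below the plate's top edge. The plate is 14 mm thick along the vise's x and 40 mm wide in y. 27 mm of free space lies between plate and jaw (down to z 36 mm); the -x side is free. Axes as the vise's. Moves with the jaw.
- module: Converter module: aluminium block standing upright, 64 (x) by 42 (y) by 80 mm high, 0.25 to 0.5 kg, dark grooves on its two broad faces (across y), flat black cover on top. Origin: centre of its underside. Starts clamped, axes parallel to the vise's: the jaws cover its two ends (the faces across x), so only the broad faces can be gripped there. Either way round is the same.
- mat: Blue bench mat fixed on the table between vise and dock, 300 mm (x) by 170 mm (y), 3 mm thick. Origin: centre of its underside. A roll of tape lies near its +x end and a screwdriver near its -x end; the middle (x -60 to 65 mm) is free for the module.
- dock: Test dock fixed to the table: black base 120 x 120 x 12 mm, two upright steel cheeks 50 mm long in x, inner faces 47 mm apart (y -23.5 and 23.5), up to z 92, flared outwards above as a lead-in to z 103. Origin: centre of its underside. The cheeks cover the module's broad faces up to its top, so it can be set down only when gripped by its ends.
- dock_seat (a point): Centre of the dock's floor between the cheeks, 12 mm above the table: the centre of the module's underside belongs here, its 64 mm length along the dock's x (either way round), its ends then stand 7 mm out of the cheeks, with room there for the fingers. Two low end stops, 8 mm high, stand at x -36 and 36 mm. Axes as the dock's.
- tape: Bystander: roll of tape 64 mm across, 18 mm high, lying on the mat's +x end. Origin: centre of its underside.
- screwdriver: Bystander: screwdriver 140 mm long, lying across the mat's -x end. Origin: underside, near its middle; x along it.
- flux_bottle: Bystander: white bottle 44 mm across, 100 mm high, behind the mat. Origin: centre of its underside.
- mug: Bystander: mug 76 mm across, 85 mm high, behind the mat. Origin: centre of its underside.
- phone: Bystander: phone 72 x 148 x 9 mm lying at the near left. Origin: centre of its underside.
- mouse: Bystander: computer mouse 100 x 58 x 32 mm at the near right. Origin: centre of its underside.

How it is judged:
On the way, in this order (a step that is already met when the one before it is completed fails the run):
1. the vise's jaw is slid open (at least 27 of its 32 mm) (value of joint jaw above 0.027 m), for 0.2 s.
2. the module stands upright on the blue mat, let go of (x of module in the frame of mat between -0.14 and 0.14 m and y of module in the frame of mat between -0.085 and 0.085 m and z of module in the frame of mat below 0.008 m and angle between module's own z axis and vertical below 0.08 rad and linear speed of module below 0.02 m/s and contact force between the fingers and module below 0.3 N), for 0.3 s.
At the end, for the whole second after the job is handed in: The module stands on the dock's floor between the cheeks (within 4 mm of the floor, centre within 8 mm of the seat, length along the dock's x within 0.12 rad either way round, upright within 0.06 rad), at rest and released; the jaw is still open by at least 24 mm (horizontal distance between module and dock_seat below 0.008 m and z of module in the frame of dock_seat between -0.003 and 0.004 m and angle between module's own z axis and vertical below 0.06 rad and angle between the x axis of module and the x axis of dock, either way round below 0.12 rad and linear speed of module below 0.01 m/s and contact force between the fingers and module below 0.3 N and value of joint jaw above 0.024 m); the robot touches nothing.
It fails at once if the module is tipped over (more than 0.6 rad) (angle between module's own z axis and vertical above 0.6 rad).
It fails at once if the module is let go of over the dock more than 8 mm above its floor (horizontal distance between module and dock_seat below 0.03 m and z of module in the frame of dock_seat above 0.008 m and contact force between the fingers and module below 0.3 N).
It fails at once if a bystander (tape, screwdriver, bottle, mug, phone or mouse) is moved more than 30 mm (distance of any of tape, screwdriver, flux_bottle, mug, phone, mouse from where it was at the start of the episode above 0.03 m).
It also fails if it takes over 67 s, if anything falls off the work surface, if the arm or the gripper's body presses on something with over 40 N, if the wrist force passes 120 N, or if a joint passes its speed limit or range.

## Working session

There is one attempt and no reset: what is moved stays moved. The work goes in short steps, each a Python script; the robot and the scene stay as the last script left them, time stands still between calls to the robot, and variables do not carry over. Pictures are saved under pics/ and viewed, at most 10 in all, crops included, and the job is handed in when it is done.

```bash
mkdir -p pics; ls
python3 - <<'E'
from station import env
import cv2,numpy as np
for n in("top","side"):
    i=env.camera_info(n);print(n,i)
    p,d=env.read_camera(n);cv2.imwrite(f"pics/{n}0.png",p[...,::-1]);np.savez(f"{n}0.npz",p=p,d=d)
    print((d>0).mean(),d[d>0].min(),d.max())
print(env.camera_info("wrist"),env.read_t())
E
```

```text
pics
station.py
top {'intrinsics': array([[462.31081104,   0.        , 319.20064987],
       [  0.        , 462.31081104, 200.02614809],
       [  0.        ,   0.        ,   1.        ]]), 'dist_coeffs': array([-0.08471703,  0.        ,  0.        ,  0.        ,  0.        ]), 'eye': array([ 0.41788934, -0.00646215,  1.46532021]), 'rotation': array([[ 0.00937156,  0.99482613, -0.10115899],
       [-0.99993681,  0.00995136,  0.00522848],
       [ 0.0062081 ,  0.10110359,  0.99485653]])}
0.9959140625 0.7077901 2.3700814
side {'intrinsics': array([[380.68482948,   0.        , 314.09886461],
       [  0.        , 380.68482948, 195.28646772],
       [  0.        ,   0.        ,   1.        ]]), 'dist_coeffs': array([0.02856343, 0.        , 0.        , 0.        , 0.        ]), 'eye': array([0.47236742, 0.72459495, 0.65470156]), 'rotation': array([[-0.99662832,  0.04818709, -0.06640776],
       [-0.08202346, -0.60520582,  0.7918321 ],
       [-0.00203428,  0.79460929,  0.60711773]])}
0.9961171875 0.57048607 3.0572217
{'intrinsics': array([[276.47944513,   0.        , 315.93001917],
       [  0.        , 276.47944513, 199.66140105],
       [  0.        ,   0.        ,   1.        ]]), 'dist_coeffs': array([-0.00213223,  0.        ,  0.        ,  0.        ,  0.        ]), 'T_tool_cam': array([[ 2.96960156e-04,  9.68737497e-01,  2.48087833e-01,
         7.03307929e-02],
       [ 9.99999921e-01, -2.22071806e-04, -3.29846273e-04,
        -2.50746902e-05],
       [-2.64441140e-04,  2.48087911e-01, -9.68737487e-01,
        -1.70780106e-01],
       [ 0.00000000e+00,  0.00000000e+00,  0.00000000e+00,
         1.00000000e+00]])} 0.1
```

View pics/top0.png

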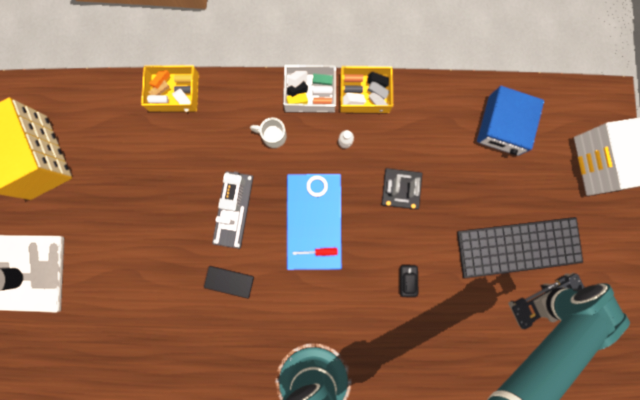

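View pics/side0.png

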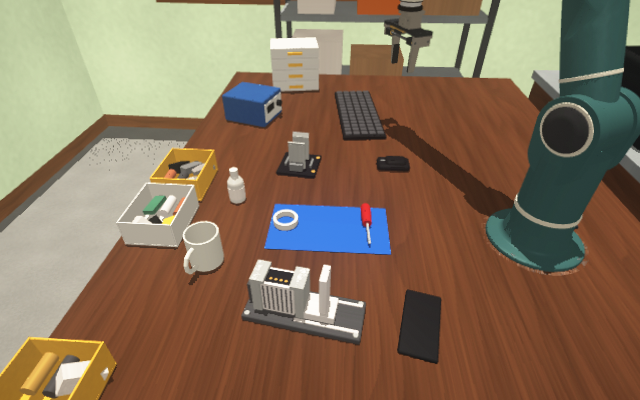

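The top view has the vise at about px (233,210) with the fixed jaw up-image, the mat at (314,222), the dock at (403,188), the tape at (317,186) and the screwdriver at (315,252). The side view agrees. Next I'll take wrist views over the vise, mat and dock.

```bash
cat > h.py <<'E'
import numpy as np, cv2
from station import env
def cam(n):
    i=env.camera_info(n)
    if n=="wrist":
        T=np.eye(4);T[:3,:3]=env.read_tcp_rot();T[:3,3]=env.read_ee_pos();T=T@i["T_tool_cam"]
        return i["intrinsics"],i["dist_coeffs"],T[:3,3],T[:3,:3]
    return i["intrinsics"],i["dist_coeffs"],np.array(i["eye"]),np.array(i["rotation"])
def rays(c,px):
    K,D,e,R=c
    u=cv2.undistortPoints(np.asarray(px,float).reshape(-1,1,2),K,D)[:,0]
    return np.c_[u[:,0],-u[:,1],-np.ones(len(u))]@R.T      # unit optical depth
def on_plane(c,px,z):
    r=rays(c,px);return c[2]+r*((z-c[2][2])/r[:,2])[:,None]
def cloud(c,d):
    v,u=np.mgrid[:400,:640]
    P=c[2]+rays(c,np.c_[u.ravel(),v.ravel()])*d.reshape(-1,1)
    P[d.ravel()<=0]=np.nan
    return P.reshape(400,640,3)
def tri(cs,pxs):
    A=np.zeros((3,3));b=np.zeros(3)
    for c,p in zip(cs,pxs):
        r=rays(c,[p])[0];r/=np.linalg.norm(r);M=np.eye(3)-np.outer(r,r);A+=M;b+=M@c[2]
    return np.linalg.solve(A,b)
def shot(n,name=None):
    c=cam(n);p,d=env.read_camera(n)
    if name:cv2.imwrite(f"pics/{name}.png",p[...,::-1]);np.savez(f"{name}.npz",p=p,d=d,K=c[0],D=c[1],e=c[2],R=c[3])
    return c,p,d
def load(name):
    f=np.load(name+".npz");return (f["K"],f["D"],f["e"],f["R"]),f["p"],f["d"]
def down(a):   # tool pointing down, tool y at heading a
    y=np.array([np.cos(a),np.sin(a),0]);z=np.array([0,0,-1.]);return np.c_[np.cross(y,z),y,z]
E
python3 - <<'E'
from h import *
c=cam("top")
for n,px,z in[("vise",(233,210),.05),("mat",(314,222),.003),("dock",(403,188),.012),("vise ends",(228,247),.015),("v+",(240,172),.015)]:
    print(n,on_plane(c,[px],z).round(3))
R=env.read_tcp_rot();print(R.round(2))
# wrist yaw option: tool y along world y or -y
for a in(np.pi/2,-np.pi/2):
  for p in((.56,.25,.33),(.56,.0,.33),(.60,-.27,.33)):
    q=env.inverse_kinematics(p,down(a));print(a,p,None if q is None else np.round(q,2))
E
```

```text
vise [[0.528 0.251 0.05 ]]
mat [[0.497 0.002 0.003]]
dock [[ 0.607 -0.28   0.012]]
vise ends [[0.415 0.27  0.015]]
v+ [[0.652 0.238 0.015]]
[[ 0.9   0.44 -0.  ]
 [ 0.44 -0.9   0.  ]
 [-0.   -0.   -1.  ]]
1.5707963267948966 (0.56, 0.25, 0.33) [ 0.19  0.49 -0.95  1.51  0.4   1.35  0.78]
1.5707963267948966 (0.56, 0.0, 0.33) [ 0.58  0.32 -0.8   1.65  0.24  1.27  1.3 ]
1.5707963267948966 (0.6, -0.27, 0.33) [ 0.81  0.49 -0.65  1.41  0.3   1.35  1.72]
-1.5707963267948966 (0.56, 0.25, 0.33) [ 0.16  0.47 -0.89  1.52  0.37  1.34 -2.34]
-1.5707963267948966 (0.56, 0.0, 0.33) [ 0.26  0.25 -0.39  1.66  0.1   1.25 -1.72]
-1.5707963267948966 (0.6, -0.27, 0.33) [ 0.43  0.4  -0.08  1.44  0.03  1.3  -1.22]
```

Run:
```python
from h import *
D=down(-np.pi/2)
for n,p in [("dock1",(.66,-.28,.32)),("dock2",(.62,-.22,.32)),("mat1",(.57,-.03,.32)),("mat2",(.55,.03,.32)),("vise2",(.58,.20,.32)),("vise1",(.58,.25,.32))]:
    env.reach(p,D);shot("wrist",n)
print(env.read_t())
ims=[cv2.imread(f"pics/{n}.png") for n in("vise1","dock1")]
cv2.imwrite("pics/m.png",np.hstack([cv2.resize(i[:,120:520],(400,400)) for i in ims]))
```

```text
4.7917
```

View pics/m.png

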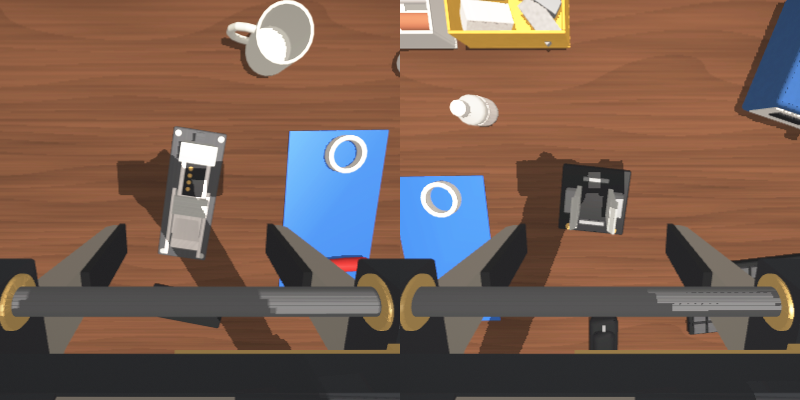

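The left half shows the vise at about (195,190), with the fixed jaw at the top (198,153) and the pull plate low at (187,230). The right half shows the dock at (595,200) with its two cheeks left and right, so dock x runs roughly up-image. Now I'll measure using height masks on the depth clouds.

```bash
cat >> h.py <<'E'
def pts(n,lo,hi,xy,r):
    c,p,d=load(n) if isinstance(n,str) else n
    P=cloud(c,d);m=(P[...,2]>lo)&(P[...,2]<hi)&(np.hypot(P[...,0]-xy[0],P[...,1]-xy[1])<r)
    return P[m],p[m]
def rect(Q):
    (x,y),(w,h),a=cv2.minAreaRect((Q[:,:2]*1000).astype(np.float32))
    if w<h: w,h,a=h,w,a+90
    a=(a+90)%180-90
    return np.round([x,y,w,h,a,len(Q)],1)
E
python3 - <<'E'
from h import *
V=(.53,.25);Dk=(.61,-.28);M=(.497,.0)
for n in("vise1","vise2"):
    print(n)
    for lo,hi in((.010,.020),(.088,.0965),(.100,.109),(.124,.136)):
        Q,_=pts(n,lo,hi,V,.16);print(lo,hi,rect(Q),np.median(Q[:,2]).round(4) if len(Q) else 0)
    Q,_=pts(n,.02,.15,V,.16);h,e=np.histogram(Q[:,2]*1000,np.arange(20,152,4));print(dict(zip(e[h>20],h[h>20])))
    Q,_=pts(n,-.01,.006,V,.2);print("table",np.median(Q[:,2]))
for n in("dock1","dock2"):
    print(n)
    for lo,hi in((.008,.017),(.018,.03),(.085,.11)):
        Q,_=pts(n,lo,hi,Dk,.12);print(lo,hi,rect(Q),np.median(Q[:,2]).round(4) if len(Q) else 0)
    Q,_=pts(n,.02,.15,Dk,.12);h,e=np.histogram(Q[:,2]*1000,np.arange(20,152,4));print(dict(zip(e[h>20],h[h>20])))
for n in("mat1","mat2","vise1"):
    Q,col=pts(n,-.01,.012,M,.3);col=col.astype(int);b=(col[:,2]>col[:,0]+60)&(col[:,2]>120);print(n,rect(Q[b]),np.median(Q[b,2]))
    Q,col=pts(n,.012,.05,M,.2);print("things",rect(Q[(Q[:,0]>M[0])&(Q[:,1]>-.1)&(Q[:,1]<.1)]))
E
```

```text
vise1
0.01 0.02 [ 533.6  261.   234.5   90.1   -8.7 3058. ] 0.0157
0.088 0.0965 [565.4 256.5 132.5  42.7 -10.3 684. ] 0.0957
0.1 0.109 [ 565.   256.1  131.9   49.9   -8.7 1402. ] 0.1056
0.124 0.136 [494.1 266.9  39.6  14.4  81.4 291. ] 0.1303Traceback (most recent call last):
  File "<stdin>", line 7, in <module>
IndexError: boolean index did not match indexed array along axis 0; size of axis is 33 but size of corresponding boolean axis is 32
```

Run:
```python
from h import *
V=(.53,.25);Dk=(.61,-.28);M=(.497,.0)
for lo,hi in((.010,.020),(.088,.0965),(.100,.109),(.124,.136)):
    Q,_=pts("vise2",lo,hi,V,.16);print(lo,hi,rect(Q),np.median(Q[:,2]).round(4) if len(Q) else 0)
for n in("dock1","dock2"):
    print(n)
    for lo,hi in((.008,.017),(.018,.024),(.085,.096),(.097,.11)):
        Q,_=pts(n,lo,hi,Dk,.12);print(lo,hi,rect(Q),np.median(Q[:,2]).round(4) if len(Q) else 0)
        if lo>.09:
            a=np.deg2rad(rect(Q)[4]);
            k,lab,ctr=cv2.kmeans(Q[:,:2].astype(np.float32),2,None,(3,50,1e-6),5,0)
            for j in(0,1):print("  cheek",rect(Q[lab[:,0]==j]))
for n in("mat1","mat2"):
    Q,col=pts(n,-.01,.012,M,.3);col=col.astype(int);b=(col[:,2]>col[:,0]+60)&(col[:,2]>120);print(n,rect(Q[b]),np.median(Q[b,2]))
    Q,col=pts(n,.012,.05,M,.2);q=(abs(Q[:,1])<.08)
    for s in(Q[:,0]>M[0],Q[:,0]<M[0]):
        if (q&s).sum():print("things",rect(Q[q&s]))
```

```text
0.01 0.02 [ 533.6  261.   234.6   90.1   -8.7 2788. ] 0.0157
0.088 0.0965 [559.6 255.  142.3  46.2  -8.6 732. ] 0.0957
0.1 0.109 [ 562.9  256.4  136.2   50.1   -8.7 1434. ] 0.1056
0.124 0.136 [494.3 266.7  39.7  14.4  81.9 303. ] 0.1303
dock1
0.008 0.017 [ 605.8 -276.2  120.   119.8   83.8 3052. ] 0.0126
0.018 0.024 [ 605.5 -277.    95.8   84.5   83.6  216. ] 0.0205
0.085 0.096 [ 606.1 -276.6   61.5   49.5   83.5  189. ] 0.093
0.097 0.11 [ 605.8 -276.3   67.8   49.8   84.   312. ] 0.1019
  cheek [ 609.  -246.1   49.6    7.    -6.   154. ]
  cheek [ 602.7 -306.2   49.8    7.7   -6.   158. ]
dock2
0.008 0.017 [ 605.6 -276.2  120.1  120.    -6.3 3154. ] 0.0126
0.018 0.024 [ 611.  -269.1   88.8   86.8  -29.2  211. ] 0.0206
0.085 0.096 [ 606.2 -275.2   60.6   49.5   83.4  199. ] 0.0928
0.097 0.11 [ 605.7 -276.3   68.    49.8   83.6  332. ] 0.1018
  cheek [ 609.2 -246.2   49.     7.3   -6.4  151. ]
  cheek [ 602.4 -306.2   49.8    7.9   -6.4  181. ]
mat1 [4.992e+02 2.700e+00 2.996e+02 1.712e+02 7.000e-01 1.336e+04] 0.0036196132655340885
things [ 6.095e+02 -5.100e+00  6.300e+01  6.210e+01 -2.000e-01  5.210e+02]
things [402.9  -1.8 138.7  25.  -86.9 623. ]
mat2 [4.9810e+02 2.4000e+00 3.0190e+02 1.7160e+02 8.0000e-01 1.3772e+04] 0.003610013860598227
things [610.3  -4.5  61.8  61.4 -89.8 536. ]
things [402.8  -1.2 140.   25.7 -87.3 644. ]
```

Everything agrees with the given sizes: foot 234.5x90, dock 120x120, jaw opening about 3 mm, plate top at z 130. One open finger fits into the 27 mm gap behind the plate with the tool offset. A centred open gripper would hit the jaw, so I'll hook the plate and pull it.

```bash
cat >> h.py <<'E'
VA=np.deg2rad(-8.7);vx=np.array([np.cos(VA),np.sin(VA),0]);vy=np.array([-vx[1],vx[0],0])
VO=np.array([.5336,.2610,0])+.0475*vx
DA=np.deg2rad(-6.2);DO=np.array([.6057,-.2763,0]);dx=np.array([np.cos(DA),np.sin(DA),0]);dy=np.array([-dx[1],dx[0],0])
zz=np.array([0,0,1.])
E
python3 - <<'E'
from h import *
g=np.array([.4942,.2668,0]);print("opening",(-(g-VO)@vx-.0845)*1000,((g-VO)@vy)*1000)
for a in(VA,VA+np.pi):
    q=env.inverse_kinematics(g-.034*vx+.2*zz,down(a));print(None if q is None else np.round(q,2))
a=VA
p=g-.034*vx
env.reach(p+.2*zz,down(a))
env.movel(p+.16*zz); env.movel(p+.090*zz,rate=.08); print(env.read_wrist_force().round(1),env.read_ee_pos()-p)
f=[]
for s in np.r_[.01,.02,.028,.032,.034,.036,.038,.040]:
    env.movel(p-s*vx+.090*zz,rate=.04); w=env.read_wrist_force(); f.append((s,w.round(1).tolist(),round(float((env.read_ee_pos()-p)@-vx),4)))
    if np.linalg.norm(w[:2])>25:break
print(*f,sep="\n");print(env.read_t())
E
```

```text
opening 2.823971897695982 -0.22641177425010256
[-0.12  0.36 -0.58  1.87  0.23  0.98 -0.95]
[ 0.34  0.7  -1.32  1.85  0.73  1.2   1.77]
[ 0.9 -0.   0. ] [0.00030413 0.00032289 0.0904159 ]
(np.float64(0.01), [1.5, -0.9, 1.5], 0.0095)
(np.float64(0.02), [4.0, -0.0, 0.9], 0.0191)
(np.float64(0.028), [4.7, -1.1, 2.5], 0.0272)
(np.float64(0.032), [5.5, -1.2, 3.2], 0.0311)
(np.float64(0.034), [5.9, -1.6, 2.0], 0.0328)
(np.float64(0.036), [6.2, -1.7, 2.0], 0.0348)
(np.float64(0.038), [9.9, -1.1, -1.0], 0.0358)
(np.float64(0.04), [15.4, -0.4, -6.6], 0.0357)
9.7167
```

Run:
```python
from h import *
p=env.read_ee_pos()
env.movel(p+.004*vx,rate=.05); env.movel(p+.004*vx+.11*zz)
env.reach(np.array([.60,.235,.30]),down(VA-np.pi/2));o=shot("wrist","v3")
for lo,hi in((.100,.109),(.124,.136),(.090,.0975)):
    Q,_=pts(o,lo,hi,VO-.05*vx,.13);L=np.c_[(Q-VO)@vx,(Q-VO)@vy]*1000
    print(lo,rect(Q),np.percentile(L,[0,2,50,98,100],axis=0).round(1).tolist())
Q,_=pts(o,.100,.109,VO,.13);L=((Q-VO)@vx)*1000;h,e=np.histogram(L,np.arange(-110,60,4));print([(int(x),int(k)) for x,k in zip(e,h) if k])
print(env.read_t())
cv2.imwrite("pics/v3c.png",cv2.resize(o[1][60:300,200:440,::-1],(600,600)))
```

```text
0.1 [ 549.9  258.8  162.7   49.4   -8.8 1506. ] [[-112.5, -24.6], [-110.3, -24.0], [24.6, 0.1], [50.0, 24.2], [50.2, 24.8]]
0.124 [468.2 270.7  38.9   8.7  81.1 214. ] [[-118.0, -19.8], [-117.7, -19.7], [-112.4, -0.4], [-109.5, 18.8], [-109.2, 19.1]]
0.09 [ 550.9  260.2  162.6   48.4  -10.3 1200. ] [[-112.2, -24.7], [-110.4, -20.9], [-5.0, -0.3], [50.2, 19.8], [50.4, 23.8]]
[(-110, 32), (-86, 34), (-82, 92), (-78, 84), (-74, 98), (-70, 79), (-66, 98), (-62, 93), (-58, 84), (22, 46), (26, 112), (30, 110), (34, 115), (38, 115), (42, 113), (46, 121), (50, 26)]
12.1083
```

View pics/v3c.png

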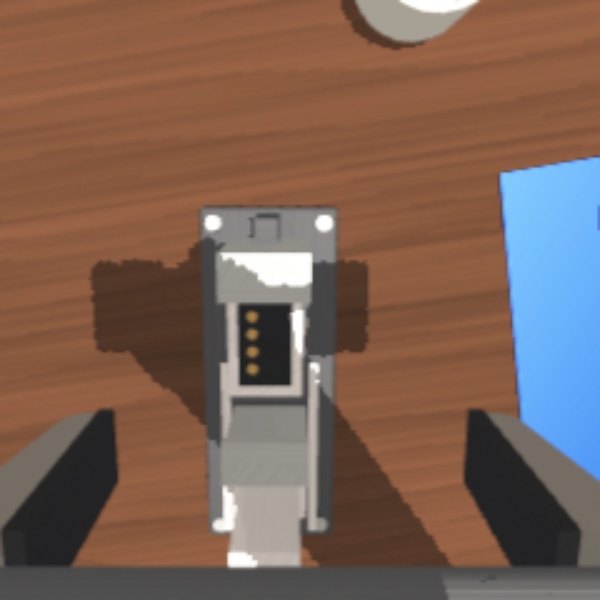

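The picture shows the jaw open: its lip is near crop (265,410), clear of the module, whose black top spans crop (240–300, 305–385). Measured opening is about 32 mm. Now I'll grip the module by its broad faces.

Run:
```python
from h import *
o=load("v3");Q,_=pts(o,.090,.0975,VO,.08);L=np.c_[(Q-VO)@vx,(Q-VO)@vy]*1000
s=(L[:,0]>-50)&(L[:,0]<22);L=L[s];h,e=np.histogram(L[:,0],np.arange(-50,24,2));print([(int(x),int(k)) for x,k in zip(e,h) if k])
i=(L[:,0]>-30)&(L[:,0]<20);print(np.percentile(L[i,1],[0,2,98,100]).round(1),np.median(Q[s,2]))
xe=np.percentile(L[:,0],1);xm=xe/1000+.032;print("module centre x",xm)
xm=np.clip(xm,-.003,.001)
a=VA-np.pi/2
p=VO+xm*vx
for b in(a,a+np.pi):
  for P,c in((p+.046*zz,b),(np.array([.5,.002,.034]),b-VA)):
    q=env.inverse_kinematics(P,down(c));print(None if q is None else np.round(q,2))
env.reach(p+.2*zz,down(a));env.movel(p+.046*zz,rate=.1)
print(env.read_wrist_force().round(1),(env.read_ee_pos()-p).round(4))
env.grasp(30);print(env.read_gripper_width(),env.read_grasp_force(),env.read_wrist_force().round(1),(env.read_ee_pos()-p).round(4),env.read_t())
```

```text
[(-34, 11), (-32, 45), (-30, 32), (-28, 46), (-26, 38), (-24, 33), (-22, 33), (-20, 49), (-18, 27), (-16, 44), (-14, 41), (-12, 29), (-10, 48), (-8, 36), (-6, 33), (-4, 53), (-2, 30), (0, 50), (2, 34), (4, 33), (6, 55), (8, 32), (10, 55), (12, 34), (14, 43), (16, 46), (18, 35), (20, 56)]
[-21.1 -20.9  19.8  21. ] 0.09591892855847578
module centre x 8.368050613133393e-07
[-0.31  0.66 -0.21  1.74  0.18  0.76 -2.33]
[ 0.08  0.51 -0.19  2.07  0.17  0.57 -1.79]
[ 0.16  0.88 -0.92  1.71  0.82  0.99  0.34]
[ 0.87  1.07 -1.34  2.03  1.2   1.16  0.54]
[-0.6 -1.3 -1.1] [0.0004 0.0002 0.0467]
0.04199914028969021 29.99997317790985 [-1.  -1.2  1.4] [-0.0001 -0.0004  0.046 ] 15.1
```

Run:
```python
from h import *
p=env.read_ee_pos()
env.movel(p-.016*vx+.0007*zz,rate=.04);print(env.read_wrist_force().round(1),((env.read_ee_pos()-p)@vx).round(4))
for s in(.008,.02):
    env.movel(p-.016*vx+s*zz,rate=.04);w=env.read_wrist_force();print(w.round(1))
    assert np.linalg.norm(w)<20
env.movel(p-.016*vx+.12*zz,rate=.12);print(env.read_wrist_force().round(1),env.read_gripper_width())
R=down(-np.pi/2);m=np.array([.5,.002,0])
env.movel(m+.15*zz,R,rate=.2)
env.movel(m+.040*zz,rate=.12);print(env.read_wrist_force().round(1),env.read_ee_pos().round(4))
```

```text
[-0.9 -0.5 -3.8] -0.0164
[ 0.6  0.8 -4. ]
[ 0.1  0.3 -3.8]
[-0.6  0.2 -3.5] 0.04181751497122072
[ 0.4  0.1 -3.5] [0.5007 0.0021 0.0406]
```

Run:
```python
from h import *
w0=env.read_wrist_force();p=env.read_ee_pos()
for z in np.arange(.0375,.0315,-.0008):
    env.movel(np.r_[.5,.002,z],rate=.02);env.pause(.05);w=env.read_wrist_force();print(round(z,4),(w-w0).round(1),env.read_ee_pos()[2].round(4))
    if w[2]-w0[2]>3:break
env.release();env.pause(.3);print(env.read_gripper_width(),env.read_grasp_force())
env.movel(np.r_[.5,.002,.2],rate=.15)
env.reach((.59,0,.27),down(-np.pi/2));shot("wrist","r1");env.movel((.57,.05,.27));o=shot("wrist","r2")
for n in("r1","r2"):
    Q,_=pts(n,.078,.088,(.5,0),.07);print(rect(Q),np.median(Q[:,2]))
print(env.read_t())
```

```text
0.0375 [-1.5  0.4  0.5] 0.0378
0.0367 [-0.3 -0.2  0.2] 0.0367
0.0359 [-0.8  0.4 -0.8] 0.0358
0.0351 [-0.8 -0.1 -0.1] 0.0351
0.0343 [ 0.1 -1.  -0.4] 0.0343
0.0335 [-1.7 -0.9  7.9] 0.0339
0.09192758834971063 0.0
[5.002e+02 2.900e+00 6.460e+01 4.180e+01 7.000e-01 1.327e+03] 0.08394082723068719
[ 5.006e+02  2.800e+00  6.310e+01  4.210e+01 -3.000e-01  1.337e+03] 0.08402301779786508
25.325
```

The module stands on the mat at (500, 2.5) mm with its top at z 84, heading about 0. Now I'll regrip it by its ends.

Run:
```python
from h import *
m=np.array([.5003,.0022,0]);t=DO+np.array([0,-.0006,0])
for b in(0,np.pi):
  for P,c in((m+.034*zz,b),(m+.16*zz,b),(t+.16*zz,b+DA),(t+.043*zz,b+DA)):
    q=env.inverse_kinematics(P,down(c));print(None if q is None else np.round(q,2))
env.reach(m+.2*zz,down(0));env.movel(m+.034*zz,rate=.1)
print(env.read_wrist_force().round(1),env.read_ee_pos().round(4))
env.grasp(30);print(env.read_gripper_width(),env.read_grasp_force(),env.read_wrist_force().round(1))
p=env.read_ee_pos();env.movel(p+.13*zz,rate=.1);print(env.read_wrist_force().round(1),env.read_gripper_width())
env.movel(t+.16*zz,down(DA),rate=.15);env.movel(t+.15*zz);env.pause(.3)
print(env.read_wrist_force().round(1),(env.read_ee_pos()-t).round(4),env.read_t())
o=shot("wrist","d3");cv2.imwrite("pics/d3c.png",o[1][:,:,::-1]);shot("side","d3s")
s=cv2.imread("pics/d3s.png")[80:240,180:420];cv2.imwrite("pics/d3sc.png",cv2.resize(s,(720,480)))
```

```text
[ 0.26  0.54 -0.41  2.06  0.36  0.61 -0.39]
[ 0.33  0.33 -0.47  1.99  0.2   0.86 -0.25]
[ 0.62  0.58 -0.34  1.59  0.22  1.01  0.1 ]
[ 0.61  0.72 -0.34  1.65  0.3   0.82  0.04]
[-0.6   0.58  0.66  2.12 -0.6   0.64 -2.66]
[-0.8   0.38  0.9   2.06 -0.38  0.88 -2.83]
[ 0.26  0.55  0.17  1.62 -0.1   0.99 -2.79]
[ 0.27  0.69  0.15  1.68 -0.14  0.78 -2.77]
[ 0.  -0.2 -0.1] [0.5007 0.0022 0.0345]
0.0641648387794885 30.000626742839813 [-2.9 -0.6  4.1]
[-0.  -0.3 -3.1] 0.06373608186643091
[ 0.7  0.5 -3.7] [ 0.0002 -0.      0.1503] 33.2083
```

View pics/d3sc.png

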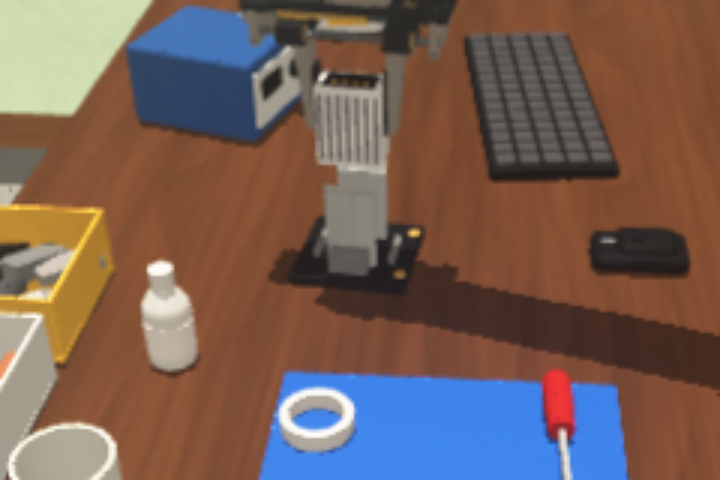

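View pics/d3c.png

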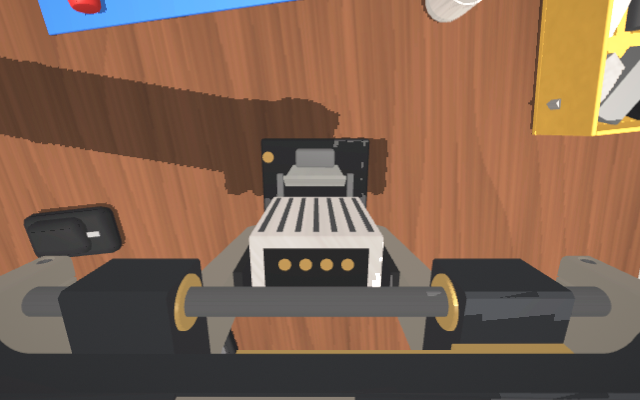

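The side crop shows the module upright in the fingers, directly above the cheeks. The wrist view shows it square in the grip with its broad face toward the camera at (315,215). I'll check the lateral offset from that face, then lower with force checks.

Run:
```python
from h import *
t=DO+np.array([0,-.0006,0])
Q,_=pts("d3",.14,.19,t,.06);L=(Q-t)@dy*1000;LX=(Q-t)@dx*1000;s=abs(LX)<26
print("face dy",np.percentile(L[s],[5,50,95]).round(1));k=s&(abs(L-np.median(L[s]))<3)
print("slope wrt x,z",np.linalg.lstsq(np.c_[LX[k],Q[k,2]*1000,np.ones(k.sum())],L[k],rcond=None)[0][:2].round(4))
off=np.median(L[s])/1000-.021-.0006;print("off",off)
off=off if abs(off)>.0012 and abs(off)<.006 else 0
t=t-off*dy
w0=env.read_wrist_force()
env.movel(t+.138*zz,rate=.08)
z=.138
while z>.0475:
    z-=.006;env.movel(t+z*zz,rate=.05);w=env.read_wrist_force()-w0
    print(round(z,3),round(w@dx,1),round(w@dy,1),round(w[2],1))
    if np.linalg.norm(w)>12:break
print((env.read_ee_pos()-t).round(4),env.read_t())
```

```text
face dy [21.1 21.5 21.9]
slope wrt x,z [-0.0001 -0.0005]
off -0.00013728125204651523
0.132 -0.1 0.2 0.5
0.126 -0.4 -0.2 -0.4
0.12 -0.2 -0.3 -0.3
0.114 -0.6 -0.4 -0.3
0.108 0.1 -0.1 -0.2
0.102 1.1 0.4 -1.1
0.096 0.9 -0.5 0.6
0.09 -0.2 0.2 -1.0
0.084 -0.1 -0.9 -0.3
0.078 -0.2 -0.7 0.4
0.072 1.3 1.0 -0.9
0.066 0.3 1.3 -0.5
0.06 0.4 0.4 -0.4
0.054 0.4 0.5 0.5
0.048 0.2 0.6 -0.1
0.042 1.1 0.6 4.2
[ 0.0011 -0.0003  0.0428] 37.875
```

Run:
```python
from h import *
t=DO
env.release();env.pause(.2);p=env.read_ee_pos();env.movel(p+.16*zz,rate=.12)
env.reach((.64,-.23,.33),down(-np.pi/2));o=shot("wrist","e1")
Q,_=pts(o,.088,.0955,t,.07);x=(Q-t)@dx*1000;y=(Q-t)@dy*1000;k=abs(y)<21.3
print("top z",np.median(Q[k,2]),"x",np.percentile(x[k],[0,2,98,100]).round(1),"y",np.percentile(y[k],[0,2,98,100]).round(1),rect(Q[k]))
env.reach((.58,.22,.32),down(VA-np.pi/2));v=shot("wrist")
Q,_=pts(v,.124,.136,VO-.1*vx,.05);print("plate x",np.percentile((Q-VO)@vx,[2,98]).round(4))
cv2.imwrite("pics/e1c.png",cv2.resize(o[1][60:300,200:500,::-1],(600,480)));print(env.read_t())
```

```text
top z 0.09302999970574682 x [-30.3 -28.3  33.3  34.2] y [-20.9 -19.8  20.7  21.2] [ 607.7 -276.4   64.4   42.1   -6.2 1132. ]
plate x [-0.1228 -0.1097]
43.1833
```

View pics/e1c.png

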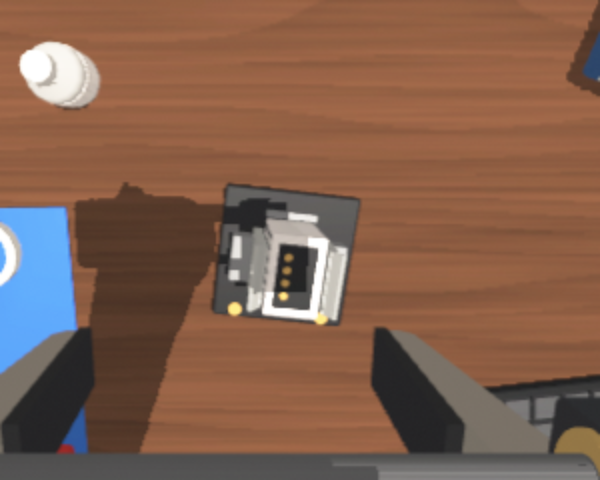

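The module sits home between the cheeks: top at z 93 mm, about 2 mm off the seat centre, heading −6.2°. The jaw is still open by about 32 mm.

```bash
python3 -c "
from station import env
print(env.finish_job())"
```

```text
the job is handed in; nothing more can be done
None
```

I handed the job in at about 43 s of the 67 s allowed: the module stands upright and released in the dock, about 2 mm off the seat centre, after its stop on the mat, and the jaw is still open by about 32 mm; the judge returned no verdict.

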